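# Load a tile in the sanding jig and hold it out over the stand's edge

## Robot

A 6-joint arm with a two-finger parallel gripper is mounted at the origin on the work surface. World frame = base frame: x ahead of the robot, y to its left, z up, the work surface at z = 0. Lengths are in m, angles in rad, forces in N, time in s.
With the tool pointing down it reaches from about 0.35 to 0.875 m from the base axis. Payload 4.2 kg.
Tool frame: the origin (TCP) lies on the centre line of the jaws, within the pads' length; the fingertips stand arm.finger_overhang ahead of it and the grasp point (between the pads) lies 3 mm ahead of it (arm.finger_overhang is the distance from the TCP to the fingertips, in m); x points along the fingers, y is the direction in which the jaws open and shut, and the axes are right-handed (so a half turn about x gives the same grasp; the last joint's range is limited). The gripper opens to 87 mm and grips with 3 to 60 N. Pads are 19 mm wide; open, the fingers measure 117 mm over their backs; the gripper's body (75 mm by 190 mm) begins 51 mm behind the grasp point.
Start: joints at [1.531, 0.385, 0.008, 0, -1.194, -0.259], TCP at [0.184, 0.597, 0.245] pointing down, gripper open.
Joint ranges: [-3.14, 3.14], [-1.21, 2.06], [-1.07, 1.41], [-3.16, 2.05], [-2.99, -0.16], [-3.1, 3.1]. Speed limits (rad/s): [2.79, 2.79, 3.14, 3.14, 3.14, 3.14].

## Interface

Orientations are given as a rotation vector (axis times angle).
In Python, from station import arm, get_image gives the robot as it stands. The module is installed in compiled form; this text tells all that it offers.
- The arm moves only by the tool play_rows, never from a script. Its arguments are lists of equal length, an entry for each row: "hand": the closure, from 0 (fully open) to 1 (shut); "dp": the shift along the world's x, y, z in m, a list of three; "angular": the turn, a rotation vector about the world's x, y, z in rad, a list of three. A call has exactly 5 rows; each row shifts and turns the commanded pose from where the row before left it; what a row does not reach is not made up. A row lasts 1/10 s, in which the tool goes at most 50 mm and 8.59 degrees, less where a joint would pass 70% of its speed; a pose out of reach is approached as far as the arm can. A call is refused whole if a number of a shift passes 0.05 or a number of a turn 0.15, either way. A call with a gripper value outside its range is refused whole. The fingers move at their own pace and stop on an object; "newtons" is the grip in N (left out, the last holds). Time passes only in rows, so rows that do not move let the fingers close, or fill a call up. It gives the time, the measured TCP pose, the force and the opening at its end, in the units of the state.
- arm.observe(): the state, without advancing time (a new reading comes with each control period).
- get_image(name): name is "side" or "top" or "wrist"; returns a dict with "img" (384x512x3 uint8, blue, green, red), "z_map" (384x512 float32, m along the optical axis (not along the pixel's ray), 0 where there is no reading), "intrinsics" (3x3 intrinsics, pixels), "distortion" ([k1, k2, p1, p2, k3] as OpenCV has them; the pictures are not rectified), "rvec" (rotation vector, rad) and "tvec" (3), from world to camera coordinates, as OpenCV has them. Camera axes: x right, y down, z forward; pixel columns grow to the right and rows downward; lengths in m; the calibration is good to about 2 mm. A picture is of the moment at which its call begins.
- arm.job_done(): hands the job in, once; it reports no verdict.
The state is a dict: "t": time; "joint_pos": joint angles; "qvel": joint speeds; "joint_torque": joint torques, N m; "ee_pos": TCP position; "orientation": TCP orientation; "ft_force": force on the tool from outside, world axes, zero at the start; "moment": the same for the moment, N m; "opening": opening from 0.0 (shut) to 1.0 (fully open).
Only numpy, scipy, OpenCV 4.12 (cv2) and the standard library are available. Lean on these libraries where they do the work, as an engineer would, in place of code of your own. Each camera call takes 0.05 s, during which the arm holds its last target. There are 200 camera calls.

## Task

Pick up the terracotta tile that lies ribbed back up (the two that lie smooth face up are already finished) and lay it, still back up, in the black V nest of the sanding jig with its point home in the V, setting it down rather than dropping it. Then let go of the tile, take hold of the jig and slide it, flat on its stand, nose outward past the stand's edge until the red line across the jig lies along that edge, so that the sander can get round the tile; loaded like this the jig tips over the edge by itself, so keep holding it level and finish while still holding it there. Leave the finished tiles and everything else on the bench where it is.

Things in the scene. Friction and masses are not known exactly. Their poses are not given: they have to be found in the camera images.
- tile_center (a point): Centre (half-way up) of the tile to load: raw pale clay, elongated hexagon 66 mm wide (its x), 170 mm point to point (its y), 20 mm thick, 0.36 kg. Straight sides run 52 mm either side of the centre, ends are 90-degree points. Starts flat on the bench, back up (z up): four 3 mm ribs (within the 20 mm) along y; dark smooth face below. Grasp across the 66 mm at its middle.
- tile_back (a point): Middle of the ribbed back of the same tile, 10 mm above its centre along its z.
- finished_a_center (a point): Centre of a finished tile, same shape and size, dark smooth face up. Not to be moved. The three tiles lie on the bench in a row away from the robot, long sides roughly along world y, about 115 mm from centre to centre, in any order.
- finished_b_center (a point): Centre of the other finished tile, likewise dark smooth face up. Not to be moved.
- stand: Raised sanding stand fixed to the bench: plywood top 260 mm (x) x 320 mm (y), top face 107 mm above the bench, on two timber studs. Origin under its centre at bench height. The jig is slid outward along the stand's +y, roughly world +y.
- stand_edge (a point): Middle of the stand's outer edge (+y side), at the height of its top face; the edge runs along the stand's x, outward is +y.
- jig: Loose paddle-shaped jig of 15 mm plywood, 0.39 kg, flat on the stand. Origin on its underside, +y to the nose: wide part 130 mm (x) from y = -130 (tail) to 67 mm, then a 46 mm tongue to y = 155, starting 20 to 70 mm past the edge. Red line at y = -15. Loaded, it balances with the edge near y = 31 and tips further out unless the tail is held down (about 5 N at the handle). Slides with a few N.
- jig_nest (a point): Place of the tile's centre in the nest: 85 mm from the jig's origin to the nose, 10 mm above its top face; axes as the jig's. Tile's long axis along y, either end in. Black fences 10 mm high: a V (1.5 mm clearance) with its apex at jig y = 0, and 12 mm thick cheeks beside the straight sides (3 mm clearance) at y = 37 to 66 mm. No fences further out: fingers at the tile's middle stand free.
- jig_line (a point): Middle of the red line across the jig, on its top face (15 mm above its underside). The line runs along the jig's x, 80 mm ahead of the handle's centre.
- jig_handle (a point): Centre of the handle: a dark wooden cleat 90 mm wide (jig's x), 24 mm thick (jig's y), 40 mm high, standing on the jig's top face, so this point is 20 mm above that face and 35 mm above the jig's underside. Its faces are free to grip across the 24 mm from above.
- spray_can: Blue spray can, 66 mm across, 200 mm high; origin under its centre. Not to be moved.
- sander: Red palm sander with square black base, 112 mm square, 140 mm high; origin under its centre. Not to be moved.
- sanding_block: Cork sanding block, 120 x 66 x 34 mm; origin under its centre. Not to be moved.
- brush: Bench brush, 300 mm long (its y), 35 mm wide, 55 mm high; origin under its middle. Not to be moved.
- try_square: Try square with a 115 mm wooden stock (its y) and a 150 mm steel blade; origin under the stock's centre. Not to be moved.
Not all that is in view belongs to the job. Leave any turquoise or yellow look-alike of the part that bears tile_center alone.

How it is judged:
By the outcome, as a careful person would: the job done as asked, in the order asked, and still so for the second after the job is handed in, while the arm keeps its last pose, push and grip.
It also fails if it takes over 58 s, if anything falls off the work surface, if the arm or the gripper's body presses on something with over 40 N, if the wrist force passes 120 N, or if a joint passes its speed limit or range.

## Working session

There is one attempt and no reset: what is moved stays moved. The work goes in short steps, Python scripts to look and compute and a tool call to move; the robot and the scene stay as the last step left them, time stands still between calls to the robot, and variables do not carry over. Pictures are saved under pics/ and viewed, on a budget of 10 in all, crops included, one or two more only if the job needs it, and the job is handed in when it is done.

Besides the shell and the picture viewer there is one more tool, called after "Emit:" in YAML: its name, and indented under it one key for each argument. play_rows: Moves the arm, as the interface text tells. Its arguments: {"type":"object","properties":{"hand":{"type":"array"},"dp":{"type":"array"},"angular":{"type":"array"},"newtons":{"type":"number"}},"required":["hand","dp","angular"]}

```bash
mkdir -p pics; cat > h.py <<'E'
import numpy as np, cv2
from station import arm, get_image
def snap(n):
    d=get_image(n); np.savez(f'{n}.npz',**{k:np.asarray(v) for k,v in d.items()}); return d
def load(n): return dict(np.load(f'{n}.npz'))
def cloud(d):
    h,w=d['z_map'].shape
    u,v=np.meshgrid(np.arange(w),np.arange(h))
    p=cv2.undistortPoints(np.stack([u,v],-1).reshape(-1,1,2).astype(float),d['intrinsics'],d['distortion']).reshape(h,w,2)
    z=d['z_map'][...,None]
    c=np.concatenate([p*z,z],-1)
    R=cv2.Rodrigues(np.asarray(d['rvec'],float))[0]
    return (c-np.asarray(d['tvec']).reshape(3))@R
def proj(d,P):
    return cv2.projectPoints(np.asarray(P,float).reshape(-1,3),d['rvec'],d['tvec'],d['intrinsics'],d['distortion'])[0].reshape(-1,2)
E
python3 - <<'E'
from h import *
print(arm.observe(), arm.finger_overhang)
for n in('top','side'):
    d=snap(n); cv2.imwrite(f'pics/{n}0.png',cv2.resize(d['img'],(800,600)))
    R=cv2.Rodrigues(np.asarray(d['rvec'],float))[0]; print(n,-R.T@np.asarray(d['tvec']).reshape(3))
E
```

```text
{'t': 0.0, 'joint_pos': array([ 1.53060719e+00,  3.85514058e-01,  6.62639956e-03, -4.95592448e-04,
       -1.19402084e+00, -2.58587628e-01]), 'qvel': array([-0.00013228, -0.00153196,  0.00188002, -0.00048419, -0.00071537,
        0.00077712]), 'joint_torque': array([-1.81046080e-04, -3.90670323e+01,  1.87407178e+01,  4.21989709e+00,
        1.09584627e-02, -1.94167155e-04]), 'ee_pos': array([0.18379469, 0.5967742 , 0.24348595]), 'orientation': array([-2.06125988,  0.31270892,  2.06173458]), 'ft_force': array([-0.11091066, -0.38159489, -0.62186292]), 'moment': array([ 0.01693293, -0.02391848, -0.03275322]), 'opening': 1.0019395942873424} 0.022
top [ 0.3105415  -0.0095447   1.54875297]
side [-0.09300116 -1.02222546  0.99879917]
```

View pics/top0.png

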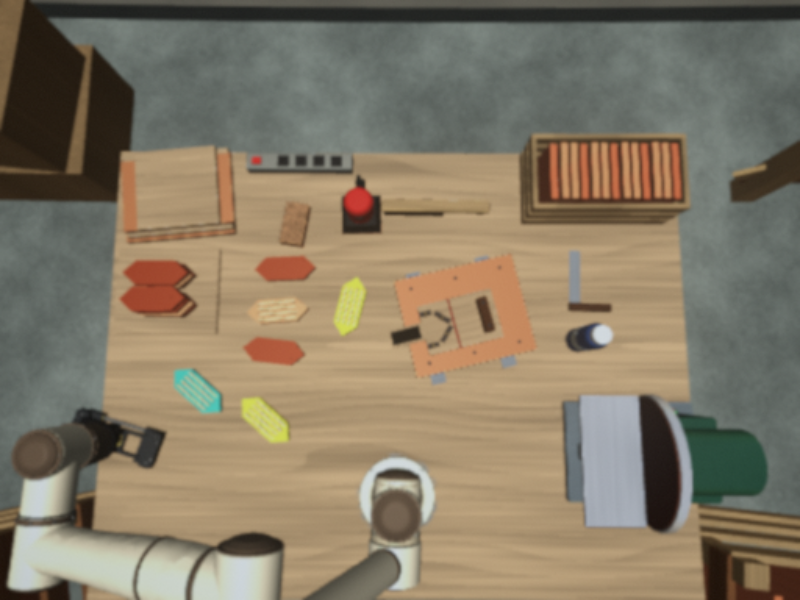

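View pics/side0.png

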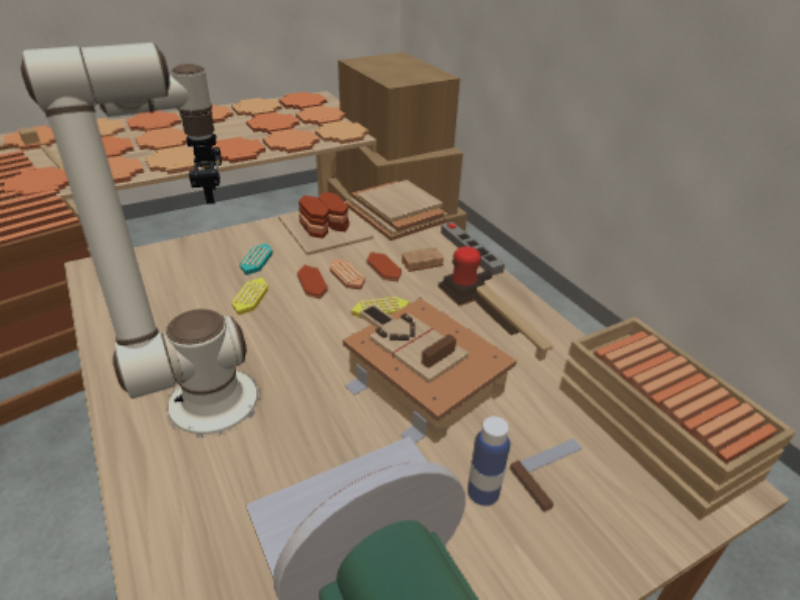

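The top view shows the tile row at about (285,268), (277,310) and (274,350). The middle one is pale and ribbed, so it fits; the outer two are dark and smooth (finished). Turquoise (198,390) and yellow (350,305) and (265,420) are look-alikes. The jig is at about (455,322), with its nose to the left. I'll confirm in an enlarged crop and measure from the depth map.

```bash
python3 - <<'E'
from h import *
d=load('top'); C=cloud(d); im=d['img']
cv2.imwrite('pics/crop1.png',cv2.resize(im[155:250,150:350],(800,380),interpolation=cv2.INTER_CUBIC))
Z=C[...,2]
def rect(m,name):
    n,l,s,_=cv2.connectedComponentsWithStats(m.astype(np.uint8))
    for i in range(1,n):
        if s[i,4]<60: continue
        p=C[l==i]; r=cv2.minAreaRect((p[:,:2]*1000).astype(np.float32))
        print(name,s[i,:4],s[i,4],np.round(r[0],1),np.round(r[1],1),round(r[2],1),np.round(np.median(p[:,2]),4), np.round(p[:,:2].mean(0)*1000,1))
reg=np.zeros(Z.shape,bool); reg[155:240,150:350]=1
rect(reg&(Z>.01)&(Z<.05),'bench')
rect(reg&(Z>.098)&(Z<.113),'stand')
rect(reg&(Z>.1155)&(Z<.127),'jig')
rect(reg&(Z>.128)&(Z<.142),'fence')
rect(reg&(Z>.15)&(Z<.18),'handle')
E
```

```text
bench [163 164  39  16] 480 [613.4 316. ] [ 67.3 165.3] 2.9 0.019 [612.5 315.1]
bench [214 178  20  37] 462 [507.  133.5] [ 66.4 162.7] 76.1 0.017 [506.9 133.3]
bench [158 190  39  17] 471 [495.2 333.8] [ 66.3 163.6] 4.0 0.017 [494.9 332.3]
bench [156 216  39  18] 503 [383. 339.] [165.9  65.9] 83.8 0.0194 [382.8 338. ]
stand [252 163  92  77] 3173 [ 473.9 -174.4] [260.  321.1] 13.7 0.1062 [ 481.7 -185. ]
jig [249 185  73  43] 1459 [ 445.9 -118.3] [133.9 283.7] 14.6 0.1212 [ 447.9 -134.9]
handle [305 189  12  24] 146 [ 470.8 -221.9] [89.8 23.8] 15.0 0.161 [ 469.9 -221.5]
```

View pics/crop1.png

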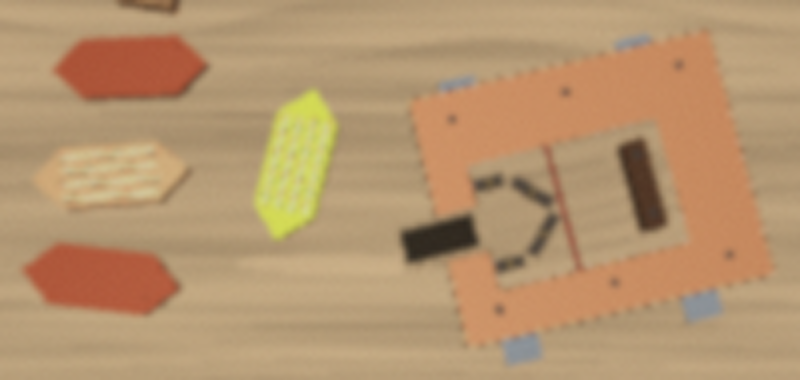

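The crop confirms it: the ribbed pale tile is the middle one, crop (112,175), at about (0.495, 0.333) with yaw about 4°. The neighbours at crop (130,67) and (100,278) are smooth red. The jig's red line is at crop (562,205) and its handle at (642,185).

```bash
python3 - <<'E'
from h import *
from scipy.spatial.transform import Rotation as R
o=arm.observe(); M=R.from_rotvec(o['orientation']).as_matrix(); print(M.round(3))
print('jaw yaw',np.degrees(np.arctan2(M[1,1],M[0,1])))
E
```

```text
[[-0.    -0.295 -0.956]
 [-0.002 -0.956  0.295]
 [-1.     0.002 -0.   ]]
jaw yaw -107.12965339260313
```

Emit:
play_rows:
  hand: [0,0,0,0,0]
  dp:
    - [0.031,-0.026,0]
    - [0.031,-0.026,0]
    - [0.031,-0.026,0]
    - [0.031,-0.026,0]
    - [0.031,-0.026,0]
  angular:
    - [0,0,-0.12]
    - [0,0,-0.12]
    - [0,0,-0.12]
    - [0,0,-0.12]
    - [0,0,-0.12]

```text
t: 0.6
ee_pos: [0.3398, 0.4659, 0.2441]
orientation: [-1.682, 0.817, 1.682]
ft_force: [0.4, 0.4, 0.1]
opening: 1.0
```

Emit:
play_rows:
  hand: [0,0,0,0,0]
  dp:
    - [0.031,-0.027,0]
    - [0.031,-0.027,0]
    - [0.031,-0.027,0]
    - [0.031,-0.027,0]
    - [0.031,-0.027,0]
  angular:
    - [0,0,-0.12]
    - [0,0,-0.12]
    - [0,0,-0.12]
    - [0,0,-0.12]
    - [0,0,-0.12]

```text
t: 1.1
ee_pos: [0.4948, 0.3309, 0.2441]
orientation: [-1.258, 1.178, 1.259]
ft_force: [0.2, 1.0, 0.5]
opening: 0.996
```

Emit:
play_rows:
  hand: [0,0,0,0,0]
  dp:
    - [0,0,0]
    - [0,0,0]
    - [0,0,0]
    - [0,0,0]
    - [0,0,0]
  angular:
    - [0,0,0]
    - [0,0,0]
    - [0,0,0]
    - [0,0,0]
    - [0,0,0]

```text
t: 1.6
ee_pos: [0.4932, 0.3331, 0.2446]
orientation: [-1.263, 1.173, 1.264]
ft_force: [-0.1, -0.1, 1.2]
opening: 1.0
```

```bash
cat >> h.py <<'E'
from scipy.spatial.transform import Rotation as Rot
def pose():
    o=arm.observe(); M=Rot.from_rotvec(o['orientation']).as_matrix()
    y=np.degrees(np.arctan2(M[1,1],M[0,1])); y=(y+90)%180-90
    print('t',round(o['t'],2),'tcp',o['ee_pos'].round(4),'jawyaw',round(y,2),'axis',M[:,0].round(4),'F',o['ft_force'].round(1),'M',o['moment'].round(2),'open',round(o['opening'],3),'q',o['joint_pos'].round(2)); return o
def comps(d,lo,hi,mn=300):
    C=cloud(d); Z=C[...,2]; m=((Z>lo)&(Z<hi)&(d['z_map']>.05)).astype(np.uint8)
    n,l,s,_=cv2.connectedComponentsWithStats(m)
    for i in range(1,n):
        if s[i,4]<mn: continue
        p=C[l==i]; r=cv2.minAreaRect((p[:,:2]*1000).astype(np.float32))
        print(lo,hi,s[i],np.round(r[0],1),np.round(r[1],1),round(r[2],2),'z',np.round(np.median(p[:,2]),4))
E
python3 - <<'E'
from h import *
pose(); d=snap('wrist'); cv2.imwrite('pics/w1.png',d['img']); comps(d,.008,.03)
E
```

```text
t 1.6 tcp [0.4932 0.3331 0.2446] jawyaw 4.24 axis [ 0.e+00  1.e-04 -1.e+00] F [-0.1 -0.1  1.2] M [ 0.09 -0.03 -0.  ] open 1.0 q [ 0.87  0.33 -0.07 -0.   -1.17 -0.79]
0.008 0.03 [ 202    0  129   35 2624] [494.6 163. ] [140.8  33.9] 4.26 z 0.0173
0.008 0.03 [ 130   73   61  138 6155] [613.9 315.1] [ 66.8 170.1] 3.04 z 0.0202
0.008 0.03 [ 10  82 102  75 695] [721.7 269.7] [ 54.9 130.7] 51.29 z 0.0205
0.008 0.03 [ 227   97   55  131 5551] [495.6 333.6] [ 66.2 168.3] 4.68 z 0.0175
0.008 0.03 [ 307  110   73  128 5621] [382.8 338.8] [169.3  67.2] 83.21 z 0.0204
0.008 0.03 [ 420  155   92   86 4558] [202.9 361.1] [156.8  68.8] 49.29 z 0.0176
0.008 0.03 [  0 241  96   6 314] [786.5 466.5] [143.6   8.6] 2.51 z 0.0133
0.008 0.03 [ 141  300  148   43 3504] [543.9 584.3] [233.4  83.2] 4.5 z 0.0122
```

View pics/w1.png

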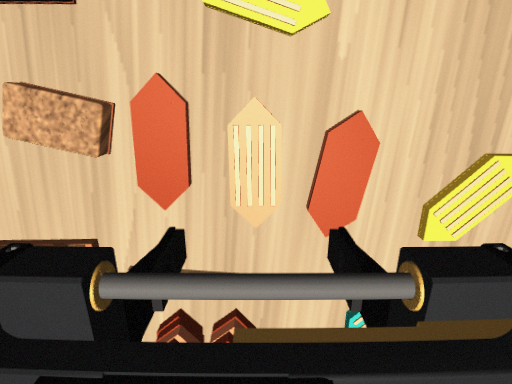

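The ribbed tile is at wrist (254,162), its points at (254,97) and (256,228), in line with the jaws, with smooth red tiles either side. I'll descend on it.

Emit:
play_rows:
  hand: [0,0,0,0,0]
  dp:
    - [0.002,0,-0.035]
    - [0,0.0005,-0.035]
    - [0,0,-0.035]
    - [0,0,-0.035]
    - [0,0,-0.035]
  angular:
    - [0,0,0.005]
    - [0,0,0]
    - [0,0,0]
    - [0,0,0]
    - [0,0,0]

```text
t: 2.15
ee_pos: [0.4957, 0.3334, 0.0686]
orientation: [-1.267, 1.17, 1.266]
ft_force: [1.0, 0.1, -0.8]
opening: 1.001
```

Emit:
play_rows:
  hand: [0,0,0,0,0]
  dp:
    - [0,0,-0.02]
    - [0,0,-0.01]
    - [0,0,-0.008]
    - [0,0,-0.004]
    - [0,0,0]
  angular:
    - [0,0,0]
    - [0,0,0]
    - [0,0,0]
    - [0,0,0]
    - [0,0,0]

```text
t: 2.65
ee_pos: [0.4962, 0.3332, 0.028]
orientation: [-1.266, 1.171, 1.266]
ft_force: [-0.3, 0.1, -0.4]
opening: 1.001
```

Emit:
play_rows:
  hand: [0.15,0.3,0.5,0.5,0.5]
  dp:
    - [0,0,0]
    - [0,0,0]
    - [0,0,0]
    - [0,0,0]
    - [0,0,0]
  angular:
    - [0,0,0]
    - [0,0,0]
    - [0,0,0]
    - [0,0,0]
    - [0,0,0]
  newtons: 25

```text
t: 3.15
ee_pos: [0.496, 0.3329, 0.0281]
orientation: [-1.266, 1.171, 1.266]
ft_force: [-1.3, 0.1, 3.1]
opening: 0.756
```

```bash
python3 -c "
from h import *
pose()"
```

```text
t 3.15 tcp [0.496  0.3329 0.0281] jawyaw 4.42 axis [ 3.e-04  3.e-04 -1.e+00] F [-1.3  0.1  3.1] M [0.13 0.44 0.03] open 0.756 q [ 0.86  0.57 -0.3  -0.   -0.7  -0.78]
```

Emit:
play_rows:
  hand: [0.5,0.5,0.5,0.5,0.5]
  dp:
    - [0,0,0.01]
    - [0,0,0.03]
    - [0,0,0.05]
    - [0,0,0.05]
    - [0,0,0.05]
  angular:
    - [0,0,0]
    - [0,0,0]
    - [0,0,0]
    - [0,0,0]
    - [0,0,0]

```text
t: 3.65
ee_pos: [0.4951, 0.332, 0.2189]
orientation: [-1.265, 1.174, 1.266]
ft_force: [-0.3, 1.2, -3.2]
opening: 0.758
```

Emit:
play_rows:
  hand: [0.5,0.5,0.5,0.5,0.5]
  dp:
    - [-0.005,-0.02,0.02]
    - [-0.012,-0.045,0.02]
    - [-0.012,-0.05,0]
    - [-0.012,-0.05,0]
    - [-0.01,-0.04,0]
  angular:
    - [0,0,0.03]
    - [0,0,0.035]
    - [0,0,0.035]
    - [0,0,0.035]
    - [0,0,0.035]

```text
t: 4.15
ee_pos: [0.4436, 0.1285, 0.2569]
orientation: [-1.389, 1.083, 1.391]
ft_force: [0.8, -0.7, -3.6]
opening: 0.757
```

Emit:
play_rows:
  hand: [0.5,0.5,0.5,0.5,0.5]
  dp:
    - [-0.01,-0.02,0]
    - [0,0,0]
    - [0,0,0]
    - [0,0,0]
    - [0,0,0]
  angular:
    - [0,0,0]
    - [0,0,0]
    - [0,0,0]
    - [0,0,0]
    - [0,0,0]

```text
t: 4.65
ee_pos: [0.436, 0.1119, 0.257]
orientation: [-1.389, 1.082, 1.39]
ft_force: [-0.1, -0.3, -3.4]
opening: 0.754
```

```bash
python3 - <<'E'
from h import *
pose(); d=snap('wrist'); cv2.imwrite('pics/w2.png',d['img']); t=snap('top')
comps(d,.098,.1125); comps(d,.1155,.127); comps(d,.127,.137,60); comps(d,.152,.175,100); comps(d,.19,.24)
E
```

```text
t 4.65 tcp [0.436  0.1119 0.257 ] jawyaw 14.2 axis [-4.e-04 -1.e-04 -1.e+00] F [-0.1 -0.3 -3.4] M [ 0.08 -0.06  0.02] open 0.754 q [ 0.61  0.07 -0.38 -0.   -1.12 -0.37]
0.098 0.1125 [ 145    0  143   50 6705] [505.8 -21.8] [125.2  40.1] 12.33 z 0.1071
0.098 0.1125 [ 342    0  100   52 4786] [355.6 -59. ] [87.7 41. ] 15.44 z 0.1072
0.1155 0.127 [ 287    0   58   98 5310] [417.9 -19.2] [46.9 77.3] 14.47 z 0.1223
```

View pics/w2.png

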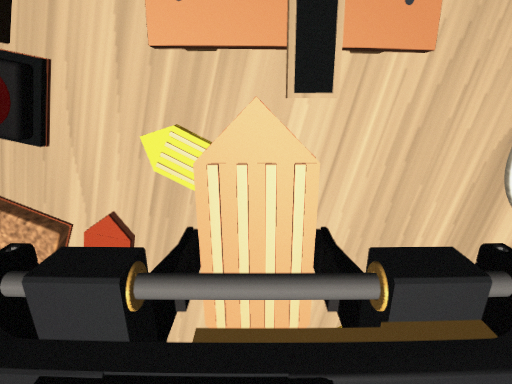

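Wrist view: the held tile's point is at (257,97), the jig tongue at (313,45), and the stand edge runs along row 48. I'll rise to see the whole jig.

Emit:
play_rows:
  hand: [0.5,0.5,0.5,0.5,0.5]
  dp:
    - [0,0,0.03]
    - [0,0,0.05]
    - [0,0,0.05]
    - [0,0,0.05]
    - [0,0,0.02]
  angular:
    - [0,0,0]
    - [0,0,0]
    - [0,0,0]
    - [0,0,0]
    - [0,0,0]

```text
t: 5.25
ee_pos: [0.437, 0.1116, 0.4629]
orientation: [-1.392, 1.073, 1.383]
ft_force: [0.2, -0.4, -4.1]
opening: 0.757
```

Emit:
play_rows:
  hand: [0.5,0.5,0.5,0.5,0.5]
  dp:
    - [0,0,0.0]
    - [0,0,0.0]
    - [0,0,0]
    - [0,0,0]
    - [0,0,0]
  angular:
    - [0,0,0]
    - [0,0,0]
    - [0,0,0]
    - [0,0,0]
    - [0,0,0]

```text
t: 5.75
ee_pos: [0.4356, 0.1111, 0.4561]
orientation: [-1.389, 1.085, 1.39]
ft_force: [0.8, 0.3, -3.1]
opening: 0.754
```

```bash
python3 - <<'E'
from h import *
o=pose(); d=snap('wrist'); cv2.imwrite('pics/w3.png',cv2.resize(d['img'],(800,600)))
z=o['ee_pos'][2]
comps(d,.098,.1125); comps(d,.1155,.127); comps(d,.128,.137,40); comps(d,.152,.175,100); comps(d,z-.02,z)
E
```

```text
t 5.75 tcp [0.4356 0.1111 0.4561] jawyaw 14.16 axis [-0.0022 -0.0013 -1.    ] F [ 0.8  0.3 -3.1] M [ 0.1  -0.07 -0.02] open 0.754 q [ 0.61 -0.    0.03 -0.   -1.61 -0.37]
0.098 0.1125 [ 189    0   85   85 4663] [510.  -37.3] [124.3 117.5] 14.19 z 0.1071
0.098 0.1125 [ 305    0   62   70 3000] [363.8 -86.5] [89.5 96.4] 14.3 z 0.1072
0.098 0.1125 [480 128  18  54 312] [42.9 24.1] [25.6 95.6] 27.08 z 0.1048
0.1155 0.127 [ 244    0   92   98 4656] [425.2 -46.6] [130.5 132.6] 14.31 z 0.1222
0.128 0.137 [261   0  12   7  46] [472.6 -96.1] [15.2  7. ] 14.5 z 0.1323
0.128 0.137 [310   0  12   7  45] [ 407. -113.] [14.8  7.4] 13.63 z 0.1317
0.128 0.137 [257  11   9  24 207] [473.9 -70.3] [11.3 29. ] 14.16 z 0.1322
0.128 0.137 [316  11  10  23 210] [393.2 -91.3] [12.3 28.6] 14.27 z 0.1321
0.128 0.137 [ 20  70  50  52 583] [768.  103.1] [69.9 75.6] 14.93 z 0.1332
0.128 0.137 [493 136  14  59 180] [42.2 34.2] [ 14.4 105.5] 35.8 z 0.1325
0.128 0.137 [503 201   4  31  41] [-11.8 113.2] [ 6.4 62.1] 33.09 z 0.1327
0.152 0.175 [502 114  10  82 469] [55.8 17.6] [ 15.5 132.5] 28.97 z 0.1587
0.4360507652257025 0.45605076522570254 [  178    97   158   176 18113] [444.2  77.5] [84.  98.6] 14.07 z 0.4455
0.4360507652257025 0.45605076522570254 [ 203  300  109   28 2964] [425.  152.9] [66.9 25.2] 13.74 z 0.4455
```

View pics/w3.png

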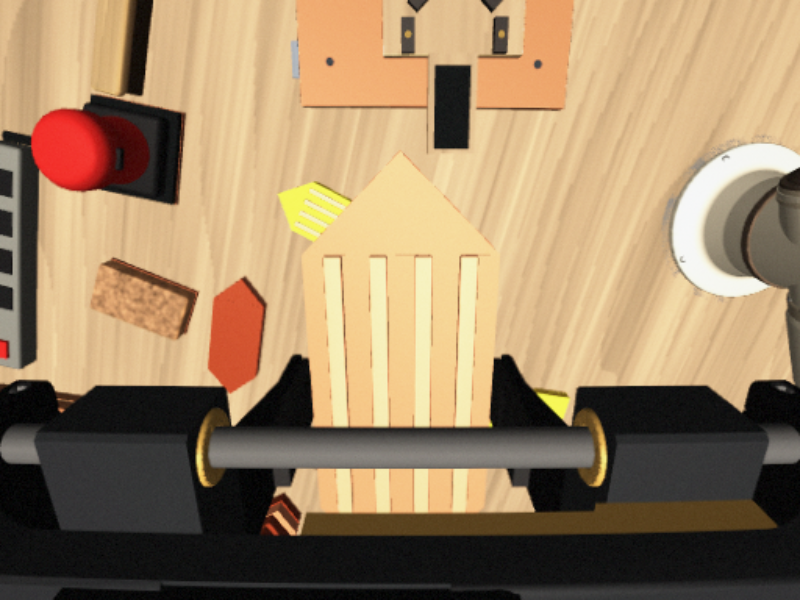

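```bash
python3 - <<'E'
from h import *
d=load('wrist'); C=cloud(d); o=pose(); tcp=o['ee_pos']
m=(C[...,2]>tcp[2]-.02)&(C[...,2]<tcp[2]-.003)&(d['z_map']>.05); P=C[m]
# restrict to tile colour-ish via region: in tool axes
a=np.radians(14.16); ex=np.array([np.cos(a),np.sin(a)]); ey=np.array([-np.sin(a),np.cos(a)])
u=(P[:,:2]-tcp[:2])@ex*1000; v=(P[:,:2]-tcp[:2])@ey*1000
print('tip v',np.percentile(v,[0,.05,.2]), 'z',np.median(P[:,2]))
for lo in range(-84,-15,6):
    k=(v>=lo)&(v<lo+6)
    if k.sum()>5: print(lo,k.sum(),u[k].min().round(1),u[k].max().round(1),((u[k].min()+u[k].max())/2).round(2))
E
```

```text
t 5.8 tcp [0.4357 0.1111 0.4564] jawyaw 14.15 axis [-0.0016 -0.001  -1.    ] F [-0.1  0.4 -3.6] M [0.12 0.01 0.05] open 0.753 q [ 0.61 -0.    0.04 -0.   -1.61 -0.37]
tip v [-84.00021008 -83.058063   -81.2571417 ] z 0.445457522332111
-84 176 -5.6 6.2 0.27
-78 487 -11.7 12.2 0.25
-72 742 -17.9 18.4 0.28
-66 987 -23.7 24.4 0.37
-60 1215 -29.6 29.8 0.11
-54 1502 -32.7 33.1 0.24
-48 1396 -32.8 33.3 0.26
-42 1345 -32.9 33.5 0.32
-36 1310 -32.7 33.3 0.31
-30 1252 -32.9 33.2 0.16
-24 1230 -32.8 33.5 0.34
-18 1174 -32.8 33.3 0.24
```

Emit:
play_rows:
  hand: [0.5,0.5,0.5,0.5,0.5]
  dp:
    - [-0.002,-0.03,-0.02]
    - [-0.002,-0.03,-0.03]
    - [-0.002,-0.035,-0.04]
    - [-0.002,-0.03,-0.04]
    - [-0.002,-0.02,-0.04]
  angular:
    - [0,0,0]
    - [0,0,0]
    - [0,0,0]
    - [0,0,0]
    - [0,0,0]

```text
t: 6.3
ee_pos: [0.4253, -0.0334, 0.2884]
orientation: [-1.389, 1.082, 1.387]
ft_force: [1.4, 0.5, -4.6]
opening: 0.751
```

Emit:
play_rows:
  hand: [0.5,0.5,0.5,0.5,0.5]
  dp:
    - [-0.001,-0.01,-0.04]
    - [0,0,-0.04]
    - [0,0,-0.015]
    - [0,0,-0.01]
    - [0,0,0]
  angular:
    - [0,0,0]
    - [0,0,0]
    - [0,0,0]
    - [0,0,0]
    - [0,0,0]

```text
t: 6.8
ee_pos: [0.4245, -0.0418, 0.1839]
orientation: [-1.388, 1.084, 1.39]
ft_force: [-0.5, 0.3, -3.6]
opening: 0.756
```

Emit:
play_rows:
  hand: [0.5,0.5,0.5,0.5,0.5]
  dp:
    - [0,0,0.0]
    - [0,0,0.0]
    - [0,0,0]
    - [0,0,0]
    - [0,0,0]
  angular:
    - [0,0,0]
    - [0,0,0]
    - [0,0,0]
    - [0,0,0]
    - [0,0,0]

```text
t: 7.3
ee_pos: [0.425, -0.0416, 0.1851]
orientation: [-1.389, 1.081, 1.388]
ft_force: [0.1, -0.5, -4.6]
opening: 0.757
```

```bash
python3 - <<'E'
from h import *
o=pose(); d=snap('wrist'); cv2.imwrite('pics/w4.png',cv2.resize(d['img'],(800,600)))
comps(d,.098,.1125);comps(d,.1155,.127); comps(d,.128,.137,40); comps(d,.152,.17,100)
E
```

```text
t 7.3 tcp [ 0.425  -0.0416  0.1851] jawyaw 14.16 axis [ 8.e-04  2.e-04 -1.e+00] F [ 0.1 -0.5 -4.6] M [ 0.06 -0.08  0.02] open 0.757 q [ 0.29  0.1  -0.54  0.   -0.93 -0.04]
0.098 0.1125 [   40     0   158   230 24613] [534.9 -81. ] [ 98.6 165.1] 13.78 z 0.1071
0.098 0.1125 [  316     0   117   232 15233] [ 361.6 -123. ] [ 67.7 166.7] 13.72 z 0.1072
0.1155 0.127 [  151     0   214   184 25332] [ 444.7 -122.9] [131.2 116.3] 14.49 z 0.1222
0.128 0.137 [ 192   68   64   68 1492] [ 465.6 -114.9] [46.3 12.3] 59.62 z 0.1322
0.128 0.137 [ 261   68   64   67 1498] [ 423. -126.] [12.4 46.1] 59.24 z 0.1322
0.128 0.137 [185 143  20  44 465] [475.  -70.9] [12.3 29.1] 13.63 z 0.1321
0.128 0.137 [312 142  21  44 605] [393.4 -92. ] [12.5 29. ] 14.64 z 0.1322
```

View pics/w4.png

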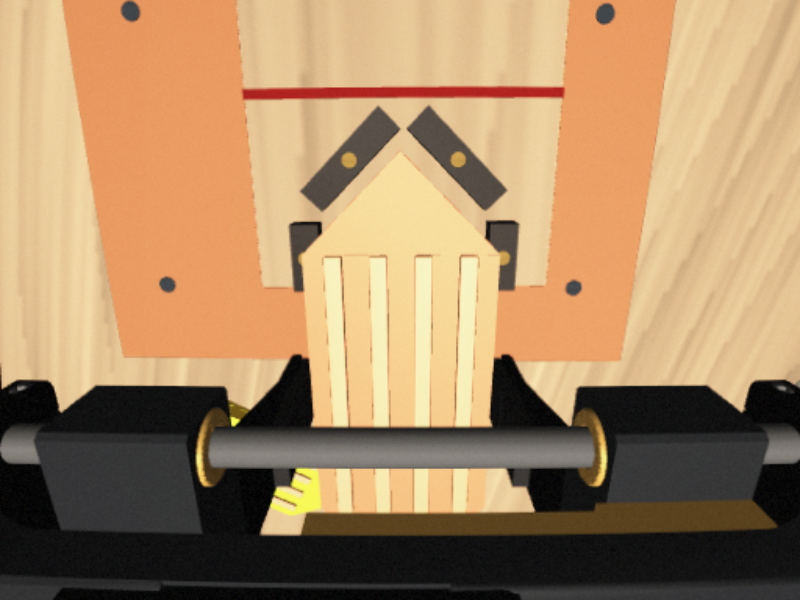

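The wrist view shows the V fences at (350,160) and (457,160), and the tile point at (401,152) just short of the apex (404,118). The red line is at row 93. The jig's yaw is 14.5° from the fences. I'll lower the tile 4 mm short of home.

Emit:
play_rows:
  hand: [0.5,0.5,0.5,0.5,0.5]
  dp:
    - [-0.0003,-0.0035,0]
    - [0,0,-0.012]
    - [0,0,-0.012]
    - [0,0,-0.005]
    - [0,0,0]
  angular:
    - [0,0,0.006]
    - [0,0,0]
    - [0,0,0]
    - [0,0,0]
    - [0,0,0]

```text
t: 7.85
ee_pos: [0.4241, -0.0455, 0.1551]
orientation: [-1.392, 1.08, 1.394]
ft_force: [0.6, 0.3, -3.2]
opening: 0.756
```

```bash
python3 - <<'E'
from h import *
o=pose()
E
```

```text
t 7.85 tcp [ 0.4241 -0.0455  0.1551] jawyaw 14.49 axis [-1.8e-03 -5.0e-04 -1.0e+00] F [ 0.6  0.3 -3.2] M [ 0.07 -0.04 -0.02] open 0.756 q [ 0.28  0.14 -0.58  0.   -0.85 -0.02]
```

Emit:
play_rows:
  hand: [0.5,0.5,0.5,0.5,0.5]
  dp:
    - [0.0006,-0.0014,0]
    - [0.0006,-0.0014,0]
    - [0,0,-0.002]
    - [0,0,-0.0015]
    - [0,0,0]
  angular:
    - [0,0,0]
    - [0,0,0]
    - [0,0,0]
    - [0,0,0]
    - [0,0,0]

```text
t: 8.35
ee_pos: [0.4256, -0.048, 0.1521]
orientation: [-1.393, 1.079, 1.393]
ft_force: [0.9, -0.0, -3.6]
opening: 0.757
```

Emit:
play_rows:
  hand: [0.5,0.5,0.5,0.5,0.5]
  dp:
    - [0,0,-0.0008]
    - [0,0,-0.0007]
    - [0.0001,-0.0004,0]
    - [0,0,0]
    - [0,0,0]
  angular:
    - [0,0,0]
    - [0,0,0]
    - [0,0,0]
    - [0,0,0]
    - [0,0,0]

```text
t: 8.85
ee_pos: [0.426, -0.0484, 0.1507]
orientation: [-1.393, 1.079, 1.393]
ft_force: [0.3, -0.2, -3.6]
opening: 0.759
```

```bash
python3 - <<'E'
from h import *
o=pose(); d=snap('wrist'); cv2.imwrite('pics/w5.png',cv2.resize(d['img'][20:250,110:390],(800,657))[:600])
comps(d,.128,.1345,40)
E
```

```text
t 8.85 tcp [ 0.426  -0.0484  0.1507] jawyaw 14.5 axis [ 0. -0. -1.] F [ 0.3 -0.2 -3.6] M [ 0.07 -0.07 -0.02] open 0.759 q [ 0.27  0.15 -0.59  0.   -0.83 -0.02]
0.128 0.1345 [ 178   75   77   81 2119] [ 465.5 -114.9] [46.4 12.2] 59.47 z 0.1322
0.128 0.1345 [ 261   75   76   81 2114] [ 422.9 -125.7] [12.2 46.6] 59.35 z 0.1322
0.128 0.1345 [ 170  163   26   52 1152] [474.9 -70.8] [12.7 29.6] 13.77 z 0.1322
0.128 0.1345 [ 319  164   27   51 1167] [393.5 -91.9] [12.5 29.1] 14.77 z 0.1321
0.128 0.1345 [185 227  13   7  54] [465.5 -48.1] [1.8 7. ] 83.44 z 0.1322
0.128 0.1345 [316 227  13   7  55] [391.6 -67.1] [7.3 1.7] 30.35 z 0.1319
```

View pics/w5.png

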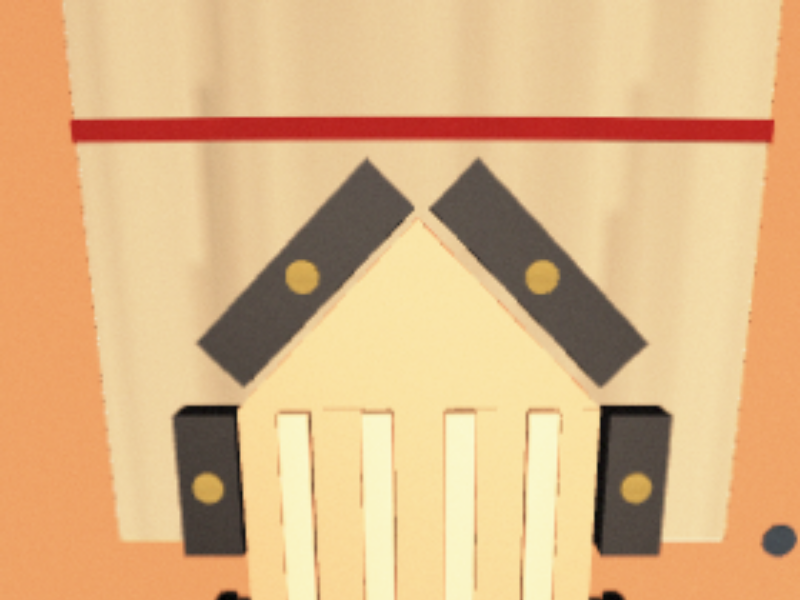

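The tile point sits in the V (apex at (420,215)) with an even small gap on both arms. It isn't touching down yet, so I'll lower it gently.

Emit:
play_rows:
  hand: [0.5,0.5,0.5,0.5,0.5]
  dp:
    - [0.0001,-0.0004,-0.0005]
    - [0,0,-0.0005]
    - [0,0,-0.0005]
    - [0,0,0]
    - [0,0,0]
  angular:
    - [0,0,0]
    - [0,0,0]
    - [0,0,0]
    - [0,0,0]
    - [0,0,0]

```text
t: 9.4
ee_pos: [0.4261, -0.0489, 0.15]
orientation: [-1.394, 1.079, 1.393]
ft_force: [-3.0, 0.2, 6.7]
opening: 0.757
```

```bash
python3 - <<'E'
from h import *
o=pose()
E
```

```text
t 9.4 tcp [ 0.4261 -0.0489  0.15  ] jawyaw 14.51 axis [ 3.e-04 -2.e-04 -1.e+00] F [-3.   0.2  6.7] M [ 0.43  1.03 -0.05] open 0.757 q [ 0.27  0.15 -0.59  0.   -0.83 -0.01]
```

Emit:
play_rows:
  hand: [0.5,0.4,0.2,0.05,0]
  dp:
    - [0,0,0.0004]
    - [0,0,0]
    - [0,0,0]
    - [0,0,0]
    - [0,0,0]
  angular:
    - [0,0,0]
    - [0,0,0]
    - [0,0,0]
    - [0,0,0]
    - [0,0,0]

```text
t: 9.9
ee_pos: [0.4264, -0.0488, 0.1495]
orientation: [-1.393, 1.078, 1.393]
ft_force: [0.2, -0.9, -0.3]
opening: 0.903
```

Emit:
play_rows:
  hand: [0,0,0,0,0]
  dp:
    - [0,0,0]
    - [0,0,0]
    - [0,0,0.01]
    - [0,0,0.03]
    - [0,0,0.05]
  angular:
    - [0,0,0]
    - [0,0,0]
    - [0,0,0]
    - [0,0,0]
    - [0,0,0]

```text
t: 10.4
ee_pos: [0.4241, -0.0491, 0.2388]
orientation: [-1.39, 1.084, 1.398]
ft_force: [2.0, 0.8, -0.4]
opening: 0.999
```

Emit:
play_rows:
  hand: [0,0,0,0,0]
  dp:
    - [0,0,0.03]
    - [0,0,0]
    - [0,0,0]
    - [0,0,0]
    - [0,0,0]
  angular:
    - [0,0,0]
    - [0,0,0]
    - [0,0,0]
    - [0,0,0]
    - [0,0,0]

```text
t: 10.9
ee_pos: [0.4253, -0.049, 0.2685]
orientation: [-1.392, 1.081, 1.395]
ft_force: [-0.9, -0.2, -0.1]
opening: 1.001
```

```bash
python3 - <<'E'
from h import *
o=pose(); d=snap('wrist'); 
comps(d,.098,.1125);comps(d,.128,.1345,40); comps(d,.135,.147,200); comps(d,.152,.17,100)
cv2.imwrite('pics/w6.png',cv2.resize(d['img'],(800,600)))
E
```

```text
t 10.9 tcp [ 0.4253 -0.049   0.2685] jawyaw 14.49 axis [-2.7e-03 -5.0e-04 -1.0e+00] F [-0.9 -0.2 -0.1] M [ 0.06 -0.04  0.02] open 1.001 q [ 0.27  0.02 -0.4  -0.   -1.15 -0.01]
0.098 0.1125 [   97     0   125   203 16714] [532.7 -96. ] [110.2 194.4] 14.01 z 0.1071
0.098 0.1125 [  290     0    94   205 10505] [ 369.5 -136.9] [ 76.9 197.9] 13.02 z 0.1072
0.128 0.1345 [210  85  44  47 716] [ 465.4 -114.9] [46.3 12.1] 59.64 z 0.1322
0.128 0.1345 [258  85  44  47 715] [ 423.  -125.8] [12.2 45.9] 59.38 z 0.1322
0.128 0.1345 [293 137  15  32 416] [393.3 -91.7] [12.3 29.2] 14.41 z 0.1322
0.128 0.1345 [204 138  15  31 414] [474.8 -70.6] [12.3 28.9] 14.65 z 0.1321
0.135 0.147 [ 219   97   73  171 9590] [426. -48.] [ 66.1 169.3] 14.69 z 0.1395
```

View pics/w6.png

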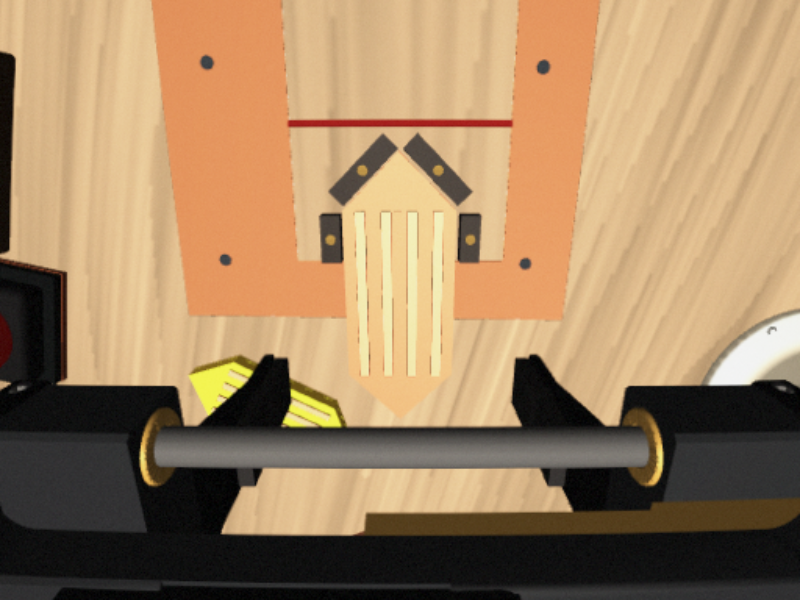

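The tile lies in the nest with its point home: point at (402,150), both V arms almost touching, outer end at (400,415), back up. Next is the handle at about (0.471, -0.2225), with the jaws along jig y.

Emit:
play_rows:
  hand: [0,0,0,0,0]
  dp:
    - [0.0045,-0.0175,0]
    - [0.0045,-0.0175,0]
    - [0.0045,-0.0175,0]
    - [0.0045,-0.0175,0]
    - [0.0045,-0.0175,0]
  angular:
    - [0,0,-0.14]
    - [0,0,-0.14]
    - [0,0,-0.14]
    - [0,0,-0.14]
    - [0,0,-0.14]

```text
t: 11.45
ee_pos: [0.4484, -0.137, 0.2687]
orientation: [-0.869, 1.392, 0.871]
ft_force: [0.5, 0.4, 1.2]
opening: 1.001
```

Emit:
play_rows:
  hand: [0,0,0,0,0]
  dp:
    - [0.0045,-0.0175,0]
    - [0.0045,-0.0175,0]
    - [0.0045,-0.0175,0]
    - [0.0045,-0.0175,0]
    - [0.0045,-0.0165,0]
  angular:
    - [0,0,-0.14]
    - [0,0,-0.14]
    - [0,0,-0.14]
    - [0,0,-0.14]
    - [0,0,-0.14]

```text
t: 11.95
ee_pos: [0.4709, -0.2236, 0.2686]
orientation: [-0.327, 1.548, 0.328]
ft_force: [0.1, -0.8, 0.1]
opening: 0.999
```

Emit:
play_rows:
  hand: [0,0,0,0,0]
  dp:
    - [0,0,-0.01]
    - [0,0,-0.02]
    - [0,0,-0.02]
    - [0,0,0]
    - [0,0,0]
  angular:
    - [0,0,-0.1]
    - [0,0,-0.071]
    - [0,0,0]
    - [0,0,0]
    - [0,0,0]

```text
t: 12.45
ee_pos: [0.471, -0.223, 0.2193]
orientation: [-0.199, 1.563, 0.199]
ft_force: [0.3, -0.0, 1.2]
opening: 1.001
```

```bash
python3 - <<'E'
from h import *
o=pose(); d=snap('wrist'); 
comps(d,.152,.17,100);comps(d,.128,.1345,40)
t=snap('top'); comps(t,.152,.17,60)
E
```

```text
t 12.45 tcp [ 0.471  -0.223   0.2193] jawyaw -75.49 axis [-1.5e-03 -4.0e-04 -1.0e+00] F [ 0.3 -0.   1.2] M [ 0.06 -0.17 -0.01] open 1.001 q [-0.13  0.23 -0.28  0.   -1.06 -1.19]
0.152 0.17 [ 238  156   35  116 3801] [ 470.1 -223.5] [88.7 24.1] 14.45 z 0.162
0.128 0.1345 [420 146  42  17 600] [393.2 -91.8] [12.4 30.2] 14.91 z 0.132
0.128 0.1345 [241 150  30   4  46] [ 427.8 -234.2] [ 1.5 22.3] 13.2 z 0.132
0.128 0.1345 [ 360  154  152   54 1395] [404.6 -93.5] [ 35. 121.] 31.83 z 0.132
0.128 0.1345 [358 206  47  45 729] [ 465.  -115.3] [47.  13.2] 60.99 z 0.132
0.152 0.17 [ 339   85  103   50 3315] [ 845.5 -548.8] [407.1 206.5] 89.76 z 0.1605
0.152 0.17 [350  91   7  37 181] [ 845.  -401.4] [153.6  21. ] 0.69 z 0.1585
0.152 0.17 [373 207  16  16  78] [ 413.5 -487.7] [63.  48.7] 19.29 z 0.1621
```

Emit:
play_rows:
  hand: [0,0,0,0,0]
  dp:
    - [0,-0.0005,-0.02]
    - [0,0,-0.025]
    - [0,0,-0.015]
    - [0,0,-0.011]
    - [0,0,0]
  angular:
    - [0,0,0]
    - [0,0,0]
    - [0,0,0]
    - [0,0,0]
    - [0,0,0]

```text
t: 13.05
ee_pos: [0.4707, -0.2232, 0.148]
orientation: [-0.198, 1.563, 0.199]
ft_force: [-0.5, -0.6, -0.3]
opening: 0.998
```

Emit:
play_rows:
  hand: [0.2,0.4,0.55,0.65,0.7]
  dp:
    - [0,0,0]
    - [0,0,0]
    - [0,0,0]
    - [0,0,0]
    - [0,0,0]
  angular:
    - [0,0,0]
    - [0,0,0]
    - [0,0,0]
    - [0,0,0]
    - [0,0,0]
  newtons: 15

```text
t: 13.55
ee_pos: [0.4711, -0.2233, 0.149]
orientation: [-0.199, 1.561, 0.198]
ft_force: [0.7, 0.0, 0.2]
opening: 0.631
```

Emit:
play_rows:
  hand: [0.8,0.9,0.9,0.9,0.9]
  dp:
    - [0,0,0]
    - [0,0,0]
    - [0,0,0]
    - [0,0,0]
    - [0,0,0]
  angular:
    - [0,0,0]
    - [0,0,0]
    - [0,0,0]
    - [0,0,0]
    - [0,0,0]

```text
t: 14.05
ee_pos: [0.4711, -0.2235, 0.1486]
orientation: [-0.199, 1.562, 0.198]
ft_force: [0.3, -1.1, -1.2]
opening: 0.268
```

Emit:
play_rows:
  hand: [0.9,0.9,0.9,0.9,0.9]
  dp:
    - [0,0,0]
    - [0,0,0]
    - [0,0,0]
    - [0,0,0]
    - [0,0,0]
  angular:
    - [0,0,0]
    - [0,0,0]
    - [0,0,0]
    - [0,0,0]
    - [0,0,0]
  newtons: 45

```text
t: 14.55
ee_pos: [0.4711, -0.2235, 0.1486]
orientation: [-0.199, 1.561, 0.198]
ft_force: [0.4, -1.2, -1.3]
opening: 0.268
```

```bash
python3 - <<'E'
from h import *
o=pose(); t=load('top'); T=cloud(t)
# stand edge line from top view and earlier: fit outer edge of stand
d=t; Z=T[...,2]; m=(Z>.1)&(Z<.112); m[:,:200]=0
P=T[m][:,:2]*1000; r=cv2.minAreaRect(P[(P[:,1]>-400)&(P[:,1]<40)&(P[:,0]>270)&(P[:,0]<680)].astype(np.float32)); print(r, cv2.boxPoints(r))
E
```

```text
t 14.55 tcp [ 0.4711 -0.2235  0.1486] jawyaw -75.51 axis [ 2.e-04 -2.e-04 -1.e+00] F [ 0.4 -1.2 -1.3] M [-0.6  -0.37  0.03] open 0.268 q [-0.13  0.3  -0.38  0.   -0.89 -1.19]
((474.0920104980469, -174.57281494140625), (260.4017333984375, 318.658935546875), 13.787986755371094) [[ 309.67      -50.8653  ]
 [ 385.61597  -360.34186 ]
 [ 638.51404  -298.28033 ]
 [ 562.56805    11.196228]]
```

Handle gripped (opening 0.268, about 23 mm). Needed slide is about 126 mm along (-0.238, 0.971) with a -0.013 rad turn to match the stand. I'll do about 102 mm, then check.

Emit:
play_rows:
  hand: [0.9,0.9,0.9,0.9,0.9]
  dp:
    - [-0.0005,0.0019,0]
    - [-0.001,0.0039,0]
    - [-0.0014,0.0058,0]
    - [-0.0014,0.0058,0]
    - [-0.0014,0.0058,0]
  angular:
    - [0,0,-0.001]
    - [0,0,-0.001]
    - [0,0,-0.001]
    - [0,0,-0.001]
    - [0,0,-0.001]

```text
t: 15.05
ee_pos: [0.4651, -0.1995, 0.1486]
orientation: [-0.195, 1.562, 0.195]
ft_force: [1.6, -3.5, -1.0]
opening: 0.274
```

Emit:
play_rows:
  hand: [0.9,0.9,0.9,0.9,0.9]
  dp:
    - [-0.0014,0.0058,0]
    - [-0.0014,0.0058,0]
    - [-0.0014,0.0058,0]
    - [-0.0014,0.0058,0]
    - [-0.0014,0.0058,0]
  angular:
    - [0,0,-0.001]
    - [0,0,-0.001]
    - [0,0,-0.001]
    - [0,0,-0.001]
    - [0,0,-0.001]

```text
t: 15.55
ee_pos: [0.4583, -0.1707, 0.1488]
orientation: [-0.191, 1.562, 0.191]
ft_force: [0.6, -4.4, -0.8]
opening: 0.272
```

```bash
python3 - <<'E'
from h import *
o=pose()
E
```

```text
t 15.55 tcp [ 0.4583 -0.1707  0.1488] jawyaw -76.08 axis [ 2.e-04 -2.e-04 -1.e+00] F [ 0.6 -4.4 -0.8] M [-1.27 -0.47  0.05] open 0.272 q [-0.02  0.25 -0.45  0.   -0.86 -1.3 ]
```

Emit:
play_rows:
  hand: [0.9,0.9,0.9,0.9,0.9]
  dp:
    - [-0.0014,0.0058,-0.0002]
    - [-0.0014,0.0058,-0.0002]
    - [-0.0014,0.0058,0]
    - [-0.0014,0.0058,0]
    - [-0.0014,0.0058,0]
  angular:
    - [0,0,-0.001]
    - [0,0,-0.001]
    - [0,0,-0.001]
    - [0,0,0]
    - [0,0,0]

```text
t: 16.05
ee_pos: [0.4517, -0.142, 0.1488]
orientation: [-0.189, 1.561, 0.188]
ft_force: [1.9, -5.9, 1.4]
opening: 0.273
```

Emit:
play_rows:
  hand: [0.9,0.9,0.9,0.9,0.9]
  dp:
    - [-0.0014,0.0058,0]
    - [-0.0014,0.0058,0]
    - [-0.001,0.0039,0]
    - [-0.0005,0.0019,0]
    - [0,0,0]
  angular:
    - [0,0,0]
    - [0,0,0]
    - [0,0,0]
    - [0,0,0]
    - [0,0,0]

```text
t: 16.55
ee_pos: [0.4474, -0.1244, 0.1487]
orientation: [-0.189, 1.561, 0.188]
ft_force: [1.2, -4.4, 1.0]
opening: 0.271
```

```bash
python3 - <<'E'
from h import *
o=pose(); d=snap('wrist'); cv2.imwrite('pics/w7.png',cv2.resize(d['img'],(800,600)))
comps(d,.098,.1125);comps(d,.1155,.127);comps(d,.128,.1345,40)
E
```

```text
t 16.55 tcp [ 0.4474 -0.1244  0.1487] jawyaw -76.22 axis [ 1.2e-03 -2.0e-04 -1.0e+00] F [ 1.2 -4.4  1. ] M [-1.13 -0.6  -0.01] open 0.271 q [ 0.08  0.21 -0.51  0.   -0.85 -1.41]
0.098 0.1125 [    0    38   488   234 64322] [ 412.1 -153.1] [151.5 324.1] 13.57 z 0.1071
0.098 0.1125 [  48  298   58   43 2034] [ 554.  -239.1] [42.  39.1] 13.95 z 0.1071
0.1155 0.127 [  194   132   318   140 25523] [412.4 -70.8] [ 89.4 190.3] 13.38 z 0.1222
0.1155 0.127 [412 298  50  24 960] [470.1  11.4] [22.2 35.6] 16.3 z 0.122
0.128 0.1345 [484 166  28  24 573] [3.734e+02 3.000e-01] [13.1 14. ] 14.66 z 0.1318
0.128 0.1345 [236 172  42   4 118] [ 404.2 -134.3] [ 1.8 22.8] 13.0 z 0.1313
0.128 0.1345 [ 401  177  111   73 2491] [395.1 -18.6] [25.7 66.1] 46.07 z 0.1319
0.128 0.1345 [221 228  11   8  53] [ 441.  -143.3] [6.2 2.4] 86.01 z 0.1314
0.128 0.1345 [282 228  11   8  55] [ 433.  -109.2] [2.2 6.1] 36.05 z 0.1313
0.128 0.1345 [399 246  37  26 483] [435.7 -25.2] [23.8  9.8] 59.92 z 0.1319
0.128 0.1345 [434 298  14   6  49] [4.57e+02 3.00e-01] [4.  8.3] 8.51 z 0.132
0.128 0.1345 [454 298  11  13 101] [457.2  15.5] [10.1  4.3] 23.13 z 0.1312
```

View pics/w7.png

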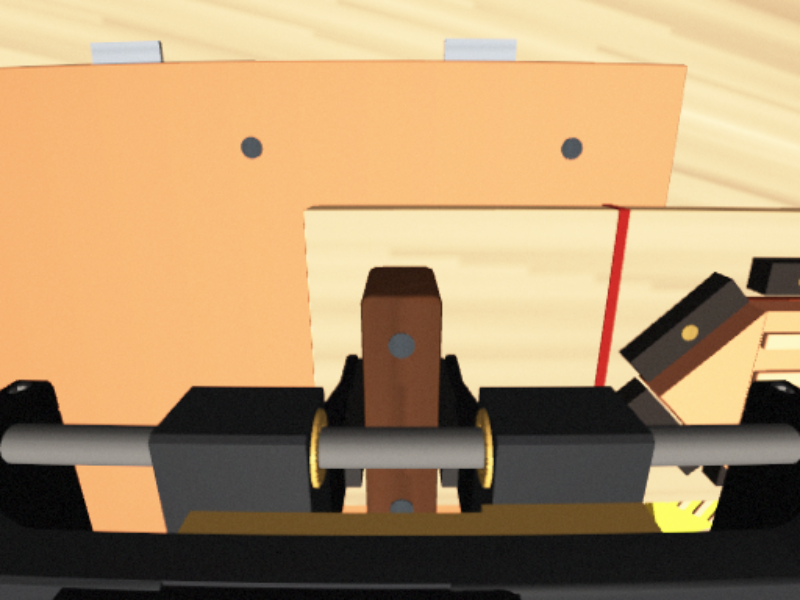

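The wrist view shows the jig flat on the stand, with the red line from (624,208) to (600,385). The stand edge runs from its corner (686,66) to (667,205). I'll measure the gap from these.

```bash
cat > gap.py <<'E'
from h import *
o=pose(); d=snap('wrist'); C=cloud(d)*1000; im=d['img'].astype(int); B,G,R=im[...,0],im[...,1],im[...,2]
Z=C[...,2]
red=(R>120)&(G<70)&(B<70)&(Z>117)&(Z<128); red[:,:250]=0
P=C[red][:,:2]
v=np.linalg.svd(P-P.mean(0))[2][0]; v*=np.sign(v[0]); print('line',P.mean(0).round(1),'yaw',np.degrees(np.arctan2(v[1],v[0])).round(2),len(P),np.ptp(P@v))
# edge: last stand pixel per row
E=[]
for r in range(48,128):
    k=np.where((Z[r]>100)&(Z[r]<112)&(np.arange(512)>300))[0]
    if len(k): E.append(C[r,k[-1],:2])
E=np.array(E); w=cv2.fitLine(E.astype(np.float32),cv2.DIST_HUBER,0,.01,.01).ravel(); e=w[:2]*np.sign(w[0]); n=np.array([-e[1],e[0]])
print('edge',w[2:],'yaw',np.degrees(np.arctan2(e[1],e[0])).round(2),len(E),'resid',np.std((E-w[2:])@n).round(2))
for a,nn in ((13.75,np.array([-np.sin(np.radians(13.75)),np.cos(np.radians(13.75))])),):
    print('gap wrist edge',(E.mean(0)-P.mean(0))@nn,'gap nominal edge',(np.array([436,-19.3])-P.mean(0))@nn)
# jig top far side edge yaw + tilt
m=(Z>118)&(Z<126)&(R>0); Q=C[m]; Q=Q[(np.abs(Q[:,1]+70)<150)]
A=np.c_[Q[:,:2],np.ones(len(Q))]; print('jig top plane slope',np.linalg.lstsq(A,Q[:,2],rcond=None)[0].round(4))
E
python3 gap.py
```

```text
t 16.6 tcp [ 0.4474 -0.1245  0.1487] jawyaw -76.23 axis [ 0.0011  0.     -1.    ] F [ 2.  -2.6  2.8] M [-0.96 -0.51  0.03] open 0.275 q [ 0.08  0.21 -0.51  0.   -0.85 -1.41]
line [396.  -51.8] yaw 13.94 707 70.5358022768956
edge [334.75476 -45.10751] yaw 13.43 80 resid 0.48
gap wrist edge 21.016601545632465 gap nominal edge 22.023734960171563
jig top plane slope [ 1.300000e-03 -2.000000e-04  1.216368e+02]
```

Emit:
play_rows:
  hand: [0.9,0.9,0.9,0.9,0.9]
  dp:
    - [-0.0007,0.0029,0]
    - [-0.0012,0.0049,-0.0002]
    - [-0.0014,0.0058,-0.0002]
    - [-0.001,0.0039,0]
    - [-0.0005,0.0019,0]
  angular:
    - [0,0,-0.001]
    - [0,0,-0.001]
    - [0,0,-0.001]
    - [0,0,0]
    - [0,0,0]

```text
t: 17.15
ee_pos: [0.4431, -0.1058, 0.1488]
orientation: [-0.188, 1.561, 0.185]
ft_force: [1.5, -8.2, 4.6]
opening: 0.272
```

Emit:
play_rows:
  hand: [0.9,0.9,0.9,0.9,0.9]
  dp:
    - [0,0,0]
    - [0,0,0]
    - [0,0,0]
    - [0,0,0]
    - [0,0,0]
  angular:
    - [0,0,0]
    - [0,0,0]
    - [0,0,0]
    - [0,0,0]
    - [0,0,0]

```text
t: 17.65
ee_pos: [0.4431, -0.1057, 0.1487]
orientation: [-0.187, 1.561, 0.185]
ft_force: [2.0, -5.0, 6.0]
opening: 0.273
```

```bash
python3 gap.py
```

```text
t 17.65 tcp [ 0.4431 -0.1057  0.1487] jawyaw -76.4 axis [ 1.9e-03 -9.0e-04 -1.0e+00] F [ 2. -5.  6.] M [-1.62 -0.6   0.04] open 0.273 q [ 0.13  0.2  -0.53  0.   -0.84 -1.46]
line [391.5 -32.7] yaw 13.92 705 70.76968759849126
edge [337.1103   -44.521614] yaw 13.09 80 resid 0.41
gap wrist edge 1.4743540998286384 gap nominal edge 2.418663093795517
jig top plane slope [ 1.700000e-03 -1.400000e-03  1.214295e+02]
```

Emit:
play_rows:
  hand: [0.9,0.9,0.9,0.9,0.9]
  dp:
    - [-0.0003,0.001,0]
    - [-0.0002,0.001,0]
    - [0,0,0]
    - [0,0,0]
    - [0,0,0]
  angular:
    - [0,0,-0.0015]
    - [0,0,-0.0015]
    - [0,0,0]
    - [0,0,0]
    - [0,0,0]

```text
t: 18.2
ee_pos: [0.4425, -0.104, 0.1488]
orientation: [-0.186, 1.561, 0.183]
ft_force: [1.6, -6.1, 5.4]
opening: 0.272
```

```bash
python3 gap.py; python3 - <<'E'
from h import *
d=load('wrist'); a=cv2.resize(d['img'][30:290,250:512],(500,496),interpolation=cv2.INTER_CUBIC)
s=snap('side'); b=cv2.resize(s['img'][170:290,210:350],(300,257),interpolation=cv2.INTER_CUBIC)
c=np.zeros((514,800,3),np.uint8); c[:496,:500]=a; c[:257,500:]=b
t=snap('top'); c[257:514,500:]=cv2.resize(t['img'][155:235,150:350],(300,257))
cv2.imwrite('pics/w8.png',c); comps(t,.01,.03,100)
E
```

```text
t 18.2 tcp [ 0.4425 -0.104   0.1488] jawyaw -76.56 axis [ 0.0017 -0.0015 -1.    ] F [ 1.6 -6.1  5.4] M [-2.23 -0.53  0.05] open 0.272 q [ 0.13  0.2  -0.53  0.   -0.84 -1.47]
line [391.5 -30.9] yaw 13.71 714 70.64148439710652
edge [335.6746  -44.76195] yaw 13.17 80 resid 0.37
gap wrist edge -0.19431262774541808 gap nominal edge 0.6920151880812293
jig top plane slope [ 1.900000e-03 -2.400000e-03  1.213264e+02]
0.01 0.03 [159 103  67   8 148] [904.5 278.3] [292.3  28.4] 89.63 z 0.023
0.01 0.03 [219 125  25  25 142] [770.2 104.3] [107.8 106.8] 0.71 z 0.0162
0.01 0.03 [ 81 143  70  13 235] [710.1 608.7] [ 27.2 303.3] 5.95 z 0.0183
0.01 0.03 [  73  159   69   55 1492] [549.8 638.8] [238.2 280.9] 0.03 z 0.0131
0.01 0.03 [163 164  39  16 482] [612.4 316. ] [165.4  67.8] 89.91 z 0.0194
0.01 0.03 [216 178  18  18 210] [548.5 132. ] [67.8 79.4] 8.78 z 0.0165
0.01 0.03 [364 185  28  15 170] [ 524.8 -533.6] [119.7  58.9] 86.98 z 0.0164
0.01 0.03 [156 216  39  18 501] [383.  338.8] [163.6  65.9] 83.27 z 0.0191
0.01 0.03 [111 236  31  28 526] [276.7 542.4] [168.   68.6] 49.95 z 0.0173
0.01 0.03 [155 254  30  29 522] [199.6 355.8] [164.6  66.8] 48.51 z 0.0174
0.01 0.03 [360 257  14  65 434] [ 118.4 -468.1] [259.1  44.1] 0.29 z 0.0266
```

View pics/w8.png

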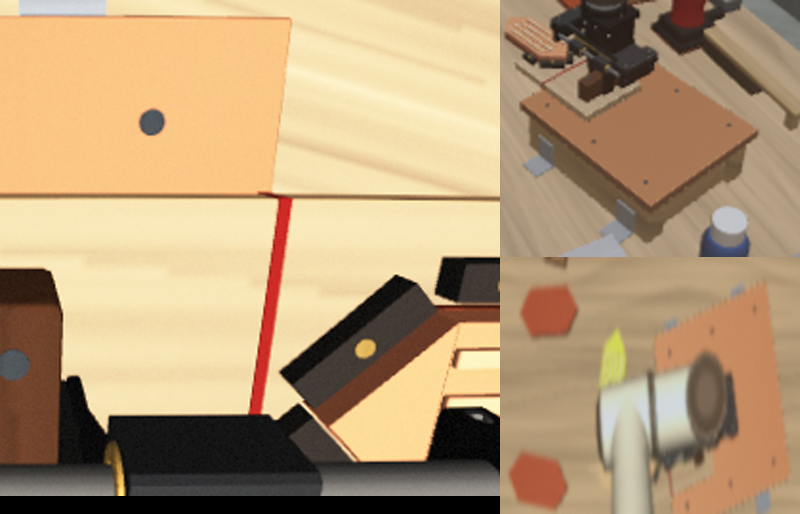

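The red line meets the stand edge at (275,195), the jig is flat, and the other tiles are unmoved. One numeric check of the tile's seat in the V, then I'll hand in.

```bash
python3 - <<'E'
from h import *
d=load('wrist'); C=cloud(d)*1000; Z=C[...,2]
a=np.radians(13.7); ex=np.array([np.cos(a),np.sin(a)]); ey=np.array([-np.sin(a),np.cos(a)])
L=np.array([391.5,-30.9])  # on line, jig y=-15
yy=(C[...,:2]-L)@ey-15; h=(np.array([442.5,-104.0]))@ex; xx=C[...,:2]@ex-h
def ed(lo,hi,f,pick,n):
    m=(Z>lo)&(Z<hi)&(yy>-5)&(yy<100)&(np.abs(xx)<60)&f
    s=(yy-np.abs(xx))[m]  # V coordinate: tile flank at y-|x|=0
    print(n,m.sum(),np.percentile(s,[.5,1,2,99]).round(2))
ed(136.5,147,(xx<-8)&(xx>-28),0,'tile flank min (nominal 0 at nest)')
ed(136.5,147,(xx>8)&(xx<28),0,'tile flank + side')
ed(130.5,134,(xx<-8)&(xx>-28)&(yy<33),1,'fence max')
m=(Z>136.5)&(Z<147)&(yy>30)&(yy<200)&(np.abs(xx)<40)
if m.sum()>50:
    Q=C[m]; print('tile x range',xx[m].min(),xx[m].max(),'y',yy[m].min(),yy[m].max())
    A=np.c_[xx[m],yy[m],np.ones(m.sum())]; print('tile plane',np.linalg.lstsq(A,Z[m],rcond=None)[0].round(4))
E
```

```text
tile flank min (nominal 0 at nest) 1847 [-1.92 -1.72 -1.45 37.38]
tile flank + side 325 [-2.52 -2.39 -2.24 21.51]
fence max 1073 [-22.22 -22.06 -21.78   0.45]
tile x range -32.56202011281937 33.90764479013393 y 30.004078647434653 51.67684274511767
tile plane [1.540000e-02 3.170000e-02 1.388442e+02]
```

```bash
python3 -c "
from h import *
pose(); arm.job_done()"
```

```text
t 18.35 tcp [ 0.4425 -0.104   0.1488] jawyaw -76.56 axis [ 0.0018 -0.0015 -1.    ] F [ 1.7 -5.8  4.9] M [-2.17 -0.58  0.06] open 0.272 q [ 0.13  0.2  -0.53  0.   -0.84 -1.47]
the job is handed in; nothing more can be done
```

I loaded the ribbed tile back up in the V nest, slid the jig out to its red line, and handed the job in at 18.4 s while still holding the handle (45 N grip).

- **Tile:** it was set down gently, with about 10 N of contact before I let go. In the final check its flanks lay within about 2 mm of the V fences, so I take the point as home. That check is only rough, because the gripper hid part of the tile.
- **Red line:** it is about -0.2 mm from the stand edge as seen by the wrist camera, and +0.7 mm from the edge found in the top view.
- **Alignment:** the line's yaw is 13.7° and the stand's is 13.75° from the top view. The wrist camera's short stretch of edge gave 13.2°, which disagrees slightly.
- **Level:** the jig's top is within about 0.15° of level.
- **Finished tiles:** both measured where they started, to within the measurement.
- **Other things on the bench:** the arm stayed clear of them, but I did not measure each one again.

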